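# Scrape the offcuts off the marking-out plate

## Robot

A 7-joint arm with a two-finger parallel gripper is mounted at the origin on the work surface. World frame = base frame: x ahead of the robot, y to its left, z up, the work surface at z = 0. Lengths are in mm, angles in rad, forces in N, time in s.
With the tool pointing down it reaches from about 400 to 900 mm from the base axis. Payload 5.6 kg.
Tool frame: the origin (TCP) lies midway between the tips of the shut fingers; the grasp point (between the pads) lies 19 mm behind it; z points along the fingers, y is the line along which they close (so a half turn about z gives the same grasp; the last joint's range is limited). The gripper opens to 92 mm and grips with 3 to 60 N. Pads are 20 mm wide; open, the fingers measure 128 mm over their backs; the gripper's body (75 mm by 189 mm) begins 69 mm behind the grasp point.
Start: joints at [-1.185, 0.468, -0.012, 1.603, 0.006, 1.071, -0.056], TCP at [270.297, 591.142, 214.592] pointing down, gripper open.
Joint ranges: [-2.53, 2.53], [-0.31, 2.02], [-1.57, 1.55], [0.28, 2.44], [-1.29, 4.43], [0.15, 1.84], [-2.92, 2.92]. Speed limits (rad/s): [2.57, 2.57, 3.14, 3.14, 3.14, 3.14, 3.14].

## Interface

Orientations are given as a rotation vector (axis times angle).
In Python, from cell import robot, grip, kin, viewer gives the robot as it stands. Calls block until the motion is done:
- robot.movep(position, orientation): joint-space move of the TCP to a pose.
- robot.servo_line(position, feed=150, rotation=None): straight line of the TCP; rotation=None keeps the orientation; feed is the mean speed in mm/s.
- robot.goto_joints(angles): joint-space move.
- grip(opening, newtons=None): opening from 0.0 (shut) to 1.0 (fully open); newtons is the grip in N (None keeps the last); returns when the fingers have stopped.
- robot.hold(seconds).
- kin.ik(position, orientation): joint angles nearest the present ones, or None.
- robot.observe(): the state.
- viewer.read_camera(name): name is "side" or "top"; returns the picture (420x560x3 uint8, red, green, blue); there is no depth.
- viewer.camera_info(name): a dict with "camera_matrix" (3x3 intrinsics, pixels), "R" (3x3) and "t" (3): a world point X has camera coordinates R X + t. Camera axes: x right, y down, z forward; pixel columns grow to the right and rows downward; lengths in mm; the calibration is good to about 2 mm. A picture is of the moment at which its call begins. camera_info takes no time and is no camera call.
A pose or a line that the arm cannot do raises robot.IKError and nothing moves.
- robot.job_done(): hands the job in; it is judged then, once.
Trained networks look in the newest picture that a camera, given by its name, has taken for a name from the list of things; names that differ only in an ending like _2 or _b are one class to them, and where a whole thing is asked for, a point or a joint stands for the part that bears it (a point fixed in the world has none). Each returns a list of dicts, best first, with "confidence" (0 to 1); they miss things now and then, are a little off and sometimes report something else, mostly with a low value. They report only what shows in the picture. A call takes as long as a camera call. They do not tell look-alikes from the thing itself.
- viewer.silhouettes(name, camera): "mask" (420x560 bool, what is visible of it).
- viewer.pinpoint(name, camera): "at" ([x, y, z] in mm, in the coordinates of the camera as it stood for that picture, good to about 4 mm: a listed point, or the origin of a listed thing).
The state is a dict: "t": time; "joints": joint angles; "joint_velocities": joint speeds; "joint_torque": joint torques, N m; "tcp_pos": TCP position; "tcp_rot": TCP orientation; "contact_force": force on the tool from outside, world axes, zero at the start; "wrist_torque": the same for the moment, N m; "grip_width": opening from 0.0 (shut) to 1.0 (fully open); "grip_force": force on a finger pad.
Only numpy, scipy, OpenCV 4.12 (cv2) and the standard library are available. Lean on these libraries where they do the work, as an engineer would, in place of code of your own. Each camera call takes 0.05 s, during which the arm holds its last target. There are 200 camera calls.

## Task

Take the wooden scraper block, set it down on the marking-out plate behind the steel offcuts (under the magnifier), and press it firmly on the plate, with a push of about one kilogram, while drawing it towards the tray so that all three offcuts drop into the catch tray. Touch the offcuts only with the scraper, never press harder than four kilograms, do not bump the magnifier, and leave everything else where it is. Then put the scraper upright, fully down in the rest with the long pocket that fits it, and let go.

Things in the scene. Friction and masses are not known exactly. Their poses are not given: they have to be found in the camera images.
- plate: dark steel marking-out plate fixed to the bench, 200 (x) x 216 (y) x 35 mm high, working face at z = 35 mm; origin at the centre of its underside; +x points away from the robot to its far end. Lips 8 mm wide, 10 mm high run along both y sides (inner faces at y = -100 and 100 mm); near and far ends are open
- tray (a point): centre of the floor of the low steel catch tray joined to the plate's near end (x = -100 mm in the plate's frame); same axes as the plate. Inside it is 84 (x) x 204 (y) mm; its floor lies 30 mm below the plate's face, its wall tops 5 mm below that face
- magnifier: oblong magnifier in a black frame, fixed, hanging over the plate's far end; origin and axes are the plate's own. Frame and glass cover x = 60 to 180, y = -100 to 100, z = 210 to 234 mm; the stem (14 mm thick) drops from x = 180 mm behind it to a round foot (radius 45, 30 high) at x = 240 mm
- scraper: scraper block: wooden block on a steel shoe, 28 (x) x 140 (y) x 28 mm high, with a square upright wooden handle 30 x 30 mm in its middle from z = 28 to 88 mm; about 0.3 kg; origin at the centre of its underside, z up; starts standing on the bench
- long_rest: fixed wooden rest with one long pocket, outside 62 (x) x 174 (y) x 28 mm; pocket 38 (x) x 150 (y) mm, floor at z = 6 mm; origin at the centre of its underside, z up. The scraper block fits this one
- square_rest: fixed wooden rest with a square pocket 80 x 80 mm, outside 104 x 104 x 28 mm, floor at z = 6 mm; too short for the scraper; origin at the centre of its underside
- mug: white mug, radius 40, 90 mm high, handle to its +y; origin at the centre of its underside
- hammer: hammer lying on the bench along its x, 260 mm long; origin at the middle of its underside
- file: file with wooden handle lying along its x, from x = -110 (handle end) to 170 mm, 28 wide, 24 high; origin under the ferrule
- handle_block: light wooden block 50 (x) x 120 (y) x 40 mm; origin at the centre of its underside
- offcut_a: steel bar offcut lying flat on the plate, 22 (x) x 70 (y) x 8 mm; origin at the centre of its underside; about 90 g
- offcut_b: steel bar offcut lying flat on the plate, 24 (x) x 64 (y) x 7 mm; origin at the centre of its underside; about 90 g
- offcut_c: steel bar offcut lying flat on the plate, 20 (x) x 66 (y) x 8 mm; origin at the centre of its underside; about 90 g
Not all that is in view belongs to the job. What is shaped like the scraper but turquoise is not meant.

How it is judged:
By the outcome, as a careful person would: the job done as asked, in the order asked, and still so for the second after the job is handed in, with the robot touching nothing.
It also fails if it takes over 64 s, if anything falls off the work surface, if the arm or the gripper's body presses on something with over 40 N, if the wrist force passes 120 N, or if a joint passes its speed limit or range.

## Working session

There is one attempt and no reset: what is moved stays moved. The work goes in short steps, each a Python script; the robot and the scene stay as the last script left them, time stands still between calls to the robot, and variables do not carry over. Pictures are saved under pics/ and viewed, at most 10 in all, crops included, and the job is handed in when it is done.

```bash
ls; mkdir -p pics
cat > h.py <<'E'
import numpy as np, cv2
from cell import robot, grip, kin, viewer
def world(p,cam):
    i=viewer.camera_info(cam); return np.array(i["R"]).T@(np.array(p)-np.array(i["t"]))
def pix(X,cam):
    i=viewer.camera_info(cam); c=np.array(i["camera_matrix"])@(np.array(i["R"])@np.array(X,float)+np.array(i["t"])); return c[:2]/c[2]
def onplane(uv,z,cam):
    i=viewer.camera_info(cam); R=np.array(i["R"]);t=np.array(i["t"])
    d=R.T@np.linalg.inv(np.array(i["camera_matrix"]))@np.array([uv[0],uv[1],1.]); o=-R.T@t
    return o+d*(z-o[2])/d[2]
E
python3 - <<'E'
from h import *
for c in ("side","top"):
    im=viewer.read_camera(c); cv2.imwrite(f"pics/{c}0.png",im[:,:,::-1])
    i=viewer.camera_info(c); print(c, (-np.array(i["R"]).T@np.array(i["t"])).round())
    for n in ["plate","tray","scraper","long_rest","square_rest","magnifier","offcut_a","offcut_b","offcut_c"]:
        for d in viewer.pinpoint(n,c)[:4]:
            w=world(d["at"],c); print(n,round(d["confidence"],2),w.round(),pix(w,c).round())
print(robot.observe())
E
```

```text
pics
side [ 350. 1023.  918.]
plate 0.73 [616. -21.  -1.] [215. 209.]
tray 0.96 [470. -50.   6.] [263. 203.]
scraper 0.64 [610. 346.   1.] [192. 306.]
long_rest 0.77 [ 614. -336.    2.] [229. 150.]
long_rest 0.66 [ 455. -336.   -1.] [274. 152.]
square_rest 0.85 [ 457. -336.    3.] [273. 152.]
square_rest 0.58 [472. -50.   5.] [262. 203.]
square_rest 0.23 [ 325. -286.    3.] [310. 161.]
offcut_a 0.7 [626. -31.  33.] [211. 198.]
offcut_a 0.67 [557.  18.  41.] [231. 207.]
offcut_a 0.59 [568. -83.  34.] [232. 188.]
offcut_b 0.7 [626. -31.  33.] [211. 198.]
offcut_b 0.67 [557.  18.  41.] [231. 207.]
offcut_b 0.59 [568. -83.  34.] [232. 188.]
offcut_c 0.7 [626. -31.  33.] [211. 198.]
offcut_c 0.67 [557.  18.  41.] [231. 207.]
offcut_c 0.59 [568. -83.  34.] [232. 188.]
top [ 334.   76. 1324.]
plate 0.89 [608. -19.   1.] [318. 142.]
tray 0.97 [469. -50.   6.] [332. 197.]
scraper 0.74 [185. 284.  -3.] [197. 315.]
scraper 0.73 [610. 346.   1.] [172. 143.]
scraper 0.63 [ 615. -334.    2.] [444. 138.]
long_rest 0.75 [ 616. -333.   -2.] [443. 138.]
long_rest 0.3 [567. -80.  37.] [344. 155.]
squar
[... 540 characters left out ...]
s': array([-1.18498459,  0.46747289, -0.01161682,  1.60270003,  0.00599525,
        1.07140848, -0.05630409]), 'joint_velocities': array([ 0.00118149,  0.00150616,  0.00079524,  0.00053874, -0.00073084,
        0.00047645, -0.00111928]), 'joint_torque': array([-9.45029569e-04, -5.20415032e+01, -1.24931027e-02, -2.44056201e+01,
       -5.65673690e-02,  1.12645541e-02,  2.29456646e-05]), 'tcp_pos': array([270.29517324, 591.1415888 , 214.60996229]), 'tcp_rot': array([6.68515782e-01, 3.06960413e+00, 6.41352280e-05]), 'contact_force': array([-0.45013567, -0.81346401,  0.23949995]), 'wrist_torque': array([-0.01672702, -0.00295397, -0.02614856]), 'grip_force': 0.0, 'grip_width': 0.9971621075265381}
```

Run:
```python
import cv2
a=cv2.imread("pics/top0.png"); b=cv2.imread("pics/side0.png")
cv2.imwrite("pics/top1.png",cv2.resize(a,(800,600),interpolation=3))
cv2.imwrite("pics/side1.png",cv2.resize(b,(800,600),interpolation=3))
cv2.imwrite("pics/crop.png",cv2.resize(a[90:190,120:253],(796,600),interpolation=3))
```

```text
(no output)
```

View pics/top1.png

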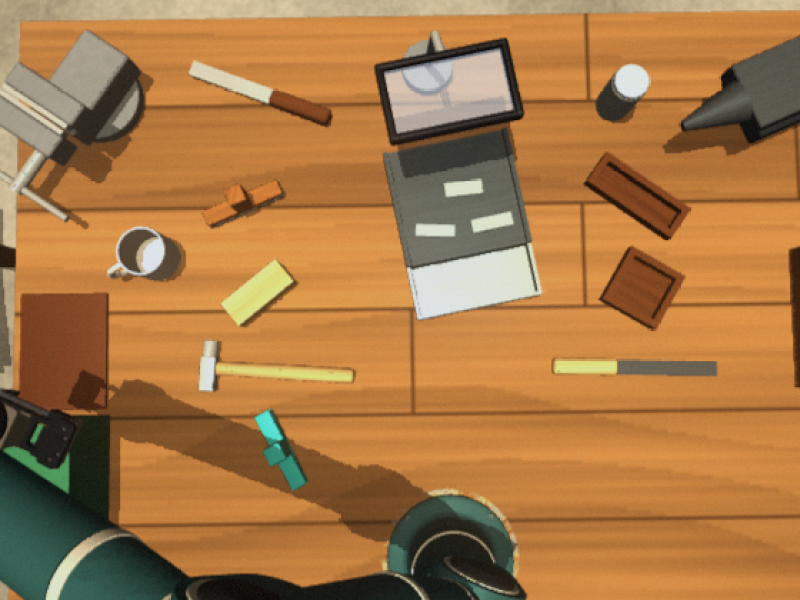

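View pics/side1.png

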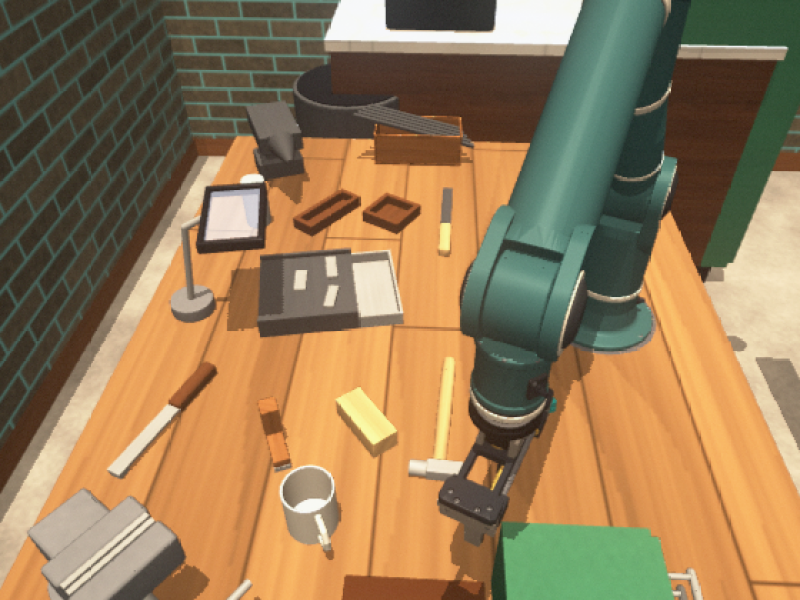

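View pics/crop.png

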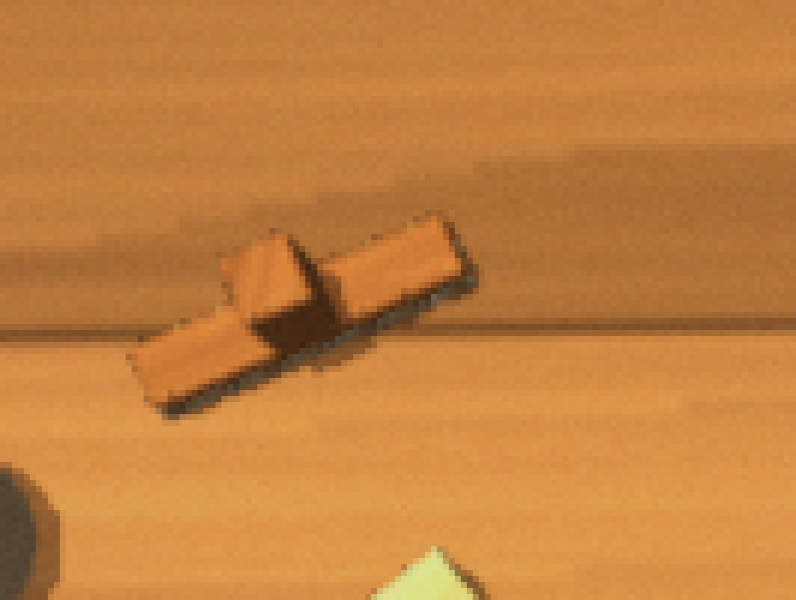

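Top picture, original pixels: candidates for the scraper are the orange-brown wooden block with a steel shoe at (172,143) and the turquoise look-alike at (197,315). The yellow block at (181,205) has no handle. I choose the wooden one at (172,143), and the crop confirms wood, a grey shoe and an upright square handle. The plate is at about (318,142), with the tray nearer at (332,197). The long rest is at (444,138) and the square rest at (449,203).

Next I fit the poses to the silhouettes.

```bash
cat >> h.py <<'E'
from scipy.optimize import minimize
def box(x0,x1,y0,y1,z0,z1): return np.array([[x,y,z] for x in(x0,x1) for y in(y0,y1) for z in(z0,z1)],float)
B={"scraper":[box(-14,14,-70,70,0,28),box(-15,15,-15,15,28,88)],"long_rest":[box(-31,31,-87,87,0,28)],
"plate":[box(-100,100,-108,108,0,35),box(-100,100,-108,-100,0,45),box(-100,100,100,108,0,45),box(-190,-100,-108,108,0,30)],
"offcut_a":[box(-11,11,-35,35,35,43)]}
S=4
def render(boxes,p,cam):
    m=np.zeros((420*S,560*S),np.uint8);c,s=np.cos(p[2]),np.sin(p[2])
    i=viewer.camera_info(cam);K,R,t=(np.array(i[k]) for k in("camera_matrix","R","t"))
    for b in boxes:
        w=np.c_[b[:,0]*c-b[:,1]*s+p[0],b[:,0]*s+b[:,1]*c+p[1],b[:,2]]
        q=(K@(R@w.T+t[:,None])).T; q=q[:,:2]/q[:,2:]
        q=((q+.5)*S-.5)
        cv2.fillConvexPoly(m,cv2.convexHull((q*16).round().astype(np.int32)),255,shift=4)
    return cv2.resize(m,(560,420),interpolation=cv2.INTER_AREA)/255.
def fit(boxes,p0,masks,ignore={}):
    def cost(p):
        e=0
        for c,m in masks.items():
            d=np.abs(render(boxes,p,c)-m)
            if c in ignore: d=d[~ignore[c]]
            e+=d.sum()/m.sum()
        return e
    best=None
    p=np.array(p0,float)
    for k in range(2):
        r=minimize(cost,p,method="Nelder-Mead",options=dict(initial_simplex=[p,p+[8,0,0],p+[0,8,0],p+[0,0,.12]],xatol=.05,fatol=1e-4)); p=r.x
    return r.x,r.fun
def masknear(name,cam,X,r=25):
    for d in viewer.silhouettes(name,cam):
        v,u=np.nonzero(d["mask"]); q=pix(X,cam)
        if len(u) and np.hypot(u.mean()-q[0],v.mean()-q[1])<r: return d["mask"]
E
python3 - <<'E'
from h import *
import time
ims={c:viewer.read_camera(c) for c in("top","side")}
ig={}
for c in ims:
    for d in viewer.silhouettes("magnifier",c)[:1]:
        ig[c]=cv2.dilate(d["mask"].astype(np.uint8),np.ones((5,5)))>0; print("mag",c,d["confidence"],d["mask"].sum())
def go(lbl,key,name,X,p0):
    ms={c:masknear(name,c,X) for c in ims}
    for cs in (("top",),("side",),("top","side")):
        mm={c:ms[c] for c in cs if ms[c] is not None}
        if len(mm)<len(cs): print(lbl,cs,"none");continue
        rs=[fit(B[key],p,mm,ig if key=="plate" else {}) for p in p0]
        r=min(rs,key=lambda r:r[1]); print(lbl,cs,r[0].round(3),round(r[1],3),[m.sum() for m in mm.values()],flush=True)
go("scraper","scraper","scraper",[610,346,20],[[610,346,-1.2],[610,346,0.3]])
go("rest","long_rest","long_rest",[615,-335,15],[[615,-335,.9],[615,-335,-.9]])
go("plate","plate","plate",[570,-28,20],[[612,-20,.2]])
for n,X in zip("123",([626,-30,39],[556,14,39],[568,-79,39])): go(n,"offcut_a","offcut_a",X,[[X[0],X[1],.2]])
print(robot.observe()["t"])
E
```

```text
mag top 0.68 5898
mag side 0.83 3067
scraper ('top',) [6.10326e+02 3.48296e+02 4.16000e-01] 0.141 [np.int64(827)]
scraper ('side',) [6.11216e+02 3.45083e+02 3.95000e-01] 0.084 [np.int64(635)]
scraper ('top', 'side') [6.10224e+02 3.47499e+02 3.97000e-01] 0.236 [np.int64(827), np.int64(635)]
rest ('top',) [ 615.018 -333.83    -0.631] 0.034 [np.int64(2014)]
rest ('side',) [ 613.904 -338.191   -0.652] 0.129 [np.int64(713)]
rest ('top', 'side') [ 615.142 -334.435   -0.631] 0.171 [np.int64(2014), np.int64(713)]
plate ('top',) [1182.93  -142.667   -2.219] 1.0 [np.int64(168)]
plate ('side',) none
plate ('top', 'side') none
1 ('top',) [ 6.26746e+02 -2.80170e+01  1.08000e-01] 0.249 [np.int64(238)]
1 ('side',) [ 2.054458e+03 -1.249588e+03  1.240000e+00] 1.0 [np.int64(134)]
1 ('top', 'side') [ 6.27349e+02 -3.21880e+01  1.26000e-01] 2.248 [np.int64(238), np.int64(134)]
2 ('top',) [ 5.5500e+02  1.5137e+01 -2.1000e-02] 0.238 [np.int64(245)]
2 ('side',) [ 5.55448e+02  1.56100e+01 -1.80000e-02] 0.171 [np.int64(134)]
2 ('top', 'side') [ 5.55403e+02  1.63070e+01 -1.80000e-02] 0.414 [np.int64(245), np.int64(134)]
3 ('top',) [ 5.67583e+02 -7.91270e+01  2.05000e-01] 0.109 [np.int64(267)]
3 ('side',) [ 1.222185e+03 -1.959037e+03  7.880000e-01] 1.0 [np.int64(134)]
3 ('top', 'side') [ 5.67547e+02 -7.91810e+01  1.96000e-01] 2.007 [np.int64(267), np.int64(134)]
1.8
```

Run:
```python
from h import *
for c in("top","side"):
    viewer.read_camera(c)
    for n in("plate","tray"):
        for d in viewer.silhouettes(n,c)[:3]:
            v,u=np.nonzero(d["mask"]); print(c,n,round(d["confidence"],2),len(u),u.mean().round(),v.mean().round(),u.min(),u.max(),v.min(),v.max())
            if len(u)>4000: cv2.imwrite(f"pics/m_{c}_{n}.png",d["mask"]*255)
a=cv2.imread("pics/top0.png"); cv2.imwrite("pics/platecrop.png",cv2.resize(a[80:230,255:395],(560,600),interpolation=3))
k=.7
for nm,uv,z in (("near L",(417,319),30),("near R",(540,295),30),("joinL",(410,268),45),("joinR",(531,245),45),("farL",(384,152),45),("R",(510,130),45)):
    print(nm,onplane((uv[0]*k,uv[1]*k),z,"top").round(1))
```

```text
top plate 0.54 1433 183.0 259.0 138 246 237 274
top tray 0.82 15848 319.0 122.0 262 378 21 223
side plate 0.76 8221 200.0 190.0 119 282 128 235
side tray 0.75 8111 201.0 190.0 119 282 128 235
side tray 0.5 3188 153.0 167.0 119 186 126 225
near L [404.1  49.4  30. ]
near R [ 442.1 -160.1   30. ]
joinL [489.4  60.2  45. ]
joinR [ 525.6 -144.4   45. ]
farL [688.5 101.6  45. ]
R [ 723.6 -113.6   45. ][ WARN:0@2.447] global loadsave.cpp:1063 imwrite_ Unsupported depth image for selected encoder is fallbacked to CV_8U.
```

View pics/platecrop.png

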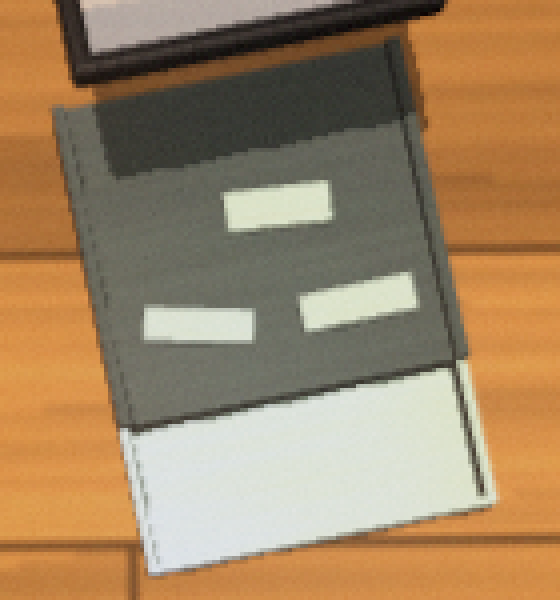

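The crop shows the plate with its far-end corners at (52,108) and (400,38). The plate/tray join runs (118,428)–(467,358), and the three offcuts are at (278,206), (198,323) and (358,300). I fit the plate to these corners.

Run:
```python
from h import *
from scipy.optimize import least_squares
L=[((100,108,45),(52,108)),((100,-108,45),(400,38)),((-100,108,45),(118,428)),((-100,-108,45),(467,358)),((-100,100,35),(133,432)),((-100,-100,35),(452,362))]
def T(p,X): c,s=np.cos(p[2]),np.sin(p[2]); return [X[0]*c-X[1]*s+p[0],X[0]*s+X[1]*c+p[1],X[2]]
f=lambda p:np.concatenate([pix(T(p,X),"top")-(np.array(q)/4+[255-.4,80-.4]) for X,q in L])
r=least_squares(f,[612,-20,.2],x_scale=[1,1,.01]); print("plate",r.x.round(3)); print(r.fun.round(1))
m={}
viewer.read_camera("side")
d=viewer.silhouettes("plate","side")[0]["mask"]; g=viewer.silhouettes("magnifier","side")[0]["mask"]
ig={"side":cv2.dilate(g.astype(np.uint8),np.ones((5,5)))>0}; 
ii=ig["side"]; ii[:, :int(pix(T(r.x,(112,108,0)),"side")[0])]=True
x,e=fit(B["plate"],r.x,{"side":d},ig); print("side",x.round(3),e)
# offcuts: white pixels inside plate
im=cv2.imread("pics/top0.png")
for q in((278,206),(198,323),(358,300)):
    u=(np.array(q)/4+[254.6,79.6]); w=onplane(u,43,"top"); 
    hsv=cv2.cvtColor(im,cv2.COLOR_BGR2HSV)[:,:,2]; s=(hsv>150).astype(np.uint8); n,l=cv2.connectedComponents(s)
    mm=l==l[int(round(u[1])),int(round(u[0]))]
    pp,e=fit([box(-11,11,-34,34,35,43)],[w[0],w[1],.1],{"top":mm}); dx=pp[:2]-r.x[:2]; c,s_=np.cos(r.x[2]),np.sin(r.x[2])
    print(mm.sum(),pp.round(2),round(e,2),"in plate",(c*dx[0]+s_*dx[1]).round(1),(-s_*dx[0]+c*dx[1]).round(1),(pp[2]-r.x[2]).round(2))
```

```text
plate [ 6.09578e+02 -2.01000e+01  1.89000e-01]
[-0.1  0.2 -0.2  0.1 -0.   0.4  0.5 -0.1 -0.6 -0.8  0.4  0.2]
side [ 6.11907e+02 -2.21080e+01  1.94000e-01] 0.04987615974087345
272 [ 6.2709e+02 -3.2680e+01  1.2000e-01] 0.12 in plate 14.8 -15.6 -0.07
246 [ 5.550e+02  1.686e+01 -5.000e-02] 0.13 in plate -46.7 46.6 -0.24
278 [ 5.6785e+02 -7.9550e+01  2.1000e-01] 0.07 in plate -52.2 -50.5 0.02
```

```bash
cat >> h.py <<'E'
from scipy.spatial.transform import Rotation as Ro
PL=np.array([610.5,-20.8,.191]); SC=np.array([610.4,347.0,.397]); RE=np.array([615.0,-334.4,-.631])
GZ=58; TH=np.radians(40)
def tool(x,y,z,yaw,th=None):
    "TCP pose for scraper underside centre at x,y,z"
    th=TH if th is None else th
    zt=np.array([np.sin(th),0,-np.cos(th)]); yt=np.array([0,1.,0]); R=np.c_[np.cross(yt,zt),yt,zt]
    R=Ro.from_euler("z",yaw).as_matrix()@R
    return np.array([x,y,z+GZ])+19*R[:,2], Ro.from_matrix(R).as_rotvec()
def onplate(px,py,z): c,s=np.cos(PL[2]),np.sin(PL[2]); return tool(PL[0]+c*px-s*py,PL[1]+s*px+c*py,z,PL[2])
def st(l=""):
    o=robot.observe(); print(l,"t",round(o["t"],2),"F",o["contact_force"].round(1),"T",o["wrist_torque"].round(2),"pos",o["tcp_pos"].round(1),"w",round(o["grip_width"],3),"gf",round(o["grip_force"],1)); return o
E
python3 - <<'E'
from h import *
for n,p in dict(hov=tool(*SC[:2],120,SC[2]),gr=tool(*SC[:2],0,SC[2]),p0=onplate(52,-3,85),p1=onplate(52,-3,35),p2=onplate(-97,-3,35),rh=tool(*RE[:2],100,RE[2]),r=tool(*RE[:2],6,RE[2])).items():
    q=kin.ik(*p); print(n,p[0].round(),None if q is None else np.round(q,2))
robot.movep(*tool(*SC[:2],110,SC[2])); st("hover")
robot.servo_line(tool(*SC[:2],0,SC[2])[0],feed=120); st("down")
cv2.imwrite("pics/g0.png",cv2.resize(viewer.read_camera("side")[200:350,120:320],(800,600))[:,:,::-1])
E
```

```text
hov [622. 352. 163.] [-0.44  0.42 -0.23  2.04  1.61  0.23 -0.17]
gr [622. 352.  43.] [ 0.06  0.88 -0.89  2.04  2.1   0.71 -0.34]
p0 [674. -12. 128.] [ 0.74  0.61 -0.86  2.11  1.98  0.26 -0.01]
p1 [674. -12.  78.] [ 0.89  0.9  -1.1   2.11  2.07  0.53  0.11]
p2 [528. -40.  78.] None
rh [ 625. -342.  143.] [ 0.57  0.46 -0.23  2.06  1.78  0.25 -0.36]
r [ 625. -342.   49.] [ 0.84  0.71 -0.57  2.06  2.15  0.51 -0.58]
hover t 3.82 F [ 0.7  0.1 -0.3] T [-0.14  0.62 -0.03] pos [621.7 352.6 153.9] w 1.0 gf 0.0
down t 4.88 F [-0.5 -0.4  0.4] T [-0.19  0.59 -0.02] pos [622.  352.3  44.4] w 1.002 gf 0.0
```

View pics/g0.png

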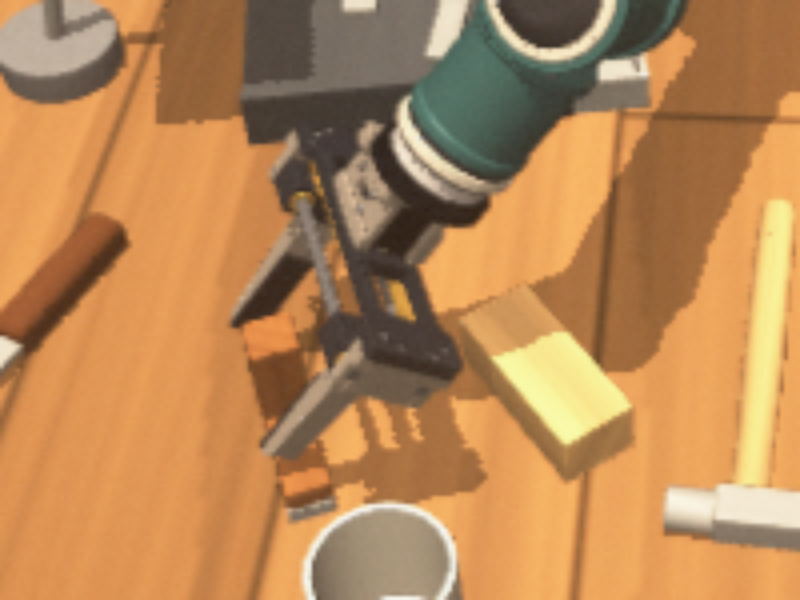

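The fingers straddle the handle as meant: one is at (270,440), the other at (240,310), and the mug is clear. The end of the stroke has no IK at 40° tilt, so I look for a feasible tilt before closing.

Run:
```python
import h; from h import *
for th in (20,25,28,30,32,35):
  h.TH=np.radians(th); r=[]
  for p in (tool(*SC[:2],0,SC[2]),onplate(50,-3,85),onplate(50,-3,35),onplate(0,-3,35),onplate(-50,-3,35),onplate(-80,-3,35),onplate(-97,-3,35),tool(*RE[:2],6,RE[2])):
    q=kin.ik(*p); r.append(None if q is None else np.round(q[[2,3,5]],2).tolist())
  print(th,r)
```

```text
20 [[-0.76, 1.82, 0.62], [-1.33, 1.87, 0.94], [-1.34, 1.89, 0.96], [-1.33, 2.0, 0.91], [-1.33, 2.11, 0.84], [-1.01, 2.19, 0.48], [-0.77, 2.23, 0.31], [-0.68, 1.82, 0.58]]
25 [[-0.14, 1.91, 0.24], [-1.33, 1.93, 0.84], [-1.34, 1.95, 0.89], [-0.66, 2.08, 0.27], [-0.53, 2.2, 0.16], [-0.63, 2.26, 0.16], [-0.81, 2.28, 0.23], [-0.47, 1.9, 0.4]]
28 [[-0.15, 1.95, 0.2], [-1.33, 1.97, 0.79], [-0.52, 2.01, 0.2], [-1.11, 2.1, 0.55], [-0.89, 2.22, 0.3], [-0.88, 2.28, 0.26], [-0.86, 2.31, 0.23], [-0.46, 1.93, 0.37]]
30 [[-0.24, 1.96, 0.23], [-1.33, 1.99, 0.77], [-1.12, 2.01, 0.59], [-0.67, 2.14, 0.2], [-0.87, 2.24, 0.27], [-0.85, 2.3, 0.23], [-0.84, 2.34, 0.21], [-0.08, 1.98, 0.16]]
32 [[-0.32, 1.98, 0.28], [-0.55, 2.04, 0.17], [-0.67, 2.05, 0.22], [-0.63, 2.16, 0.16], [-0.85, 2.26, 0.26], [-0.85, 2.32, 0.23], [-0.85, 2.36, 0.22], [-0.23, 1.99, 0.24]]
35 [[-0.43, 2.01, 0.37], [-0.63, 2.07, 0.15], [-0.63, 2.09, 0.19], [-0.64, 2.19, 0.19], [-0.58, 2.3, 0.18], [-0.62, 2.36, 0.2], [-0.64, 2.39, 0.22], [-0.01, 2.04, 0.18]]
```

```bash
sed -i 's/TH=np.radians(40)/TH=np.radians(30)/' h.py
python3 - <<'E'
from h import *
p=tool(*SC[:2],0,SC[2]); robot.servo_line(p[0],feed=60,rotation=p[1]); st("tilt30")
grip(0.0,55); st("grip")
p=tool(*SC[:2],85,SC[2]); robot.servo_line(p[0],feed=120,rotation=p[1]); o=st("lift"); print(o["joints"].round(2))
ms={}
for c in("top","side"):
    im=viewer.read_camera(c); cv2.imwrite(f"pics/l_{c}.png",im[:,:,::-1])
    for d in viewer.pinpoint("scraper",c)[:3]: print(c,round(d["confidence"],2),world(d["at"],c).round())
cv2.imwrite("pics/l_v.png",cv2.resize(im[160:340,110:350],(800,600))[:,:,::-1])
for n,p in dict(p0=onplate(48,-3,85),p1=onplate(48,-3,35),p2=onplate(-97,-3,35)).items():
    q=kin.ik(*p); print(n,p[0].round(),None if q is None else np.round(q,2))
E
```

```text
tilt30 t 5.87 F [-1.5  0.   0.1] T [-0.06  0.49 -0.06] pos [619.1 350.8  41.9] w 1.001 gf 0.0
grip t 6.83 F [ 0.2  0.  -0.7] T [-0.08  0.49 -0.05] pos [619.1 350.8  41.6] w 0.324 gf 55.0
lift t 7.68 F [ 0.4  0.2 -3.6] T [-0.31  0.68 -0.05] pos [618.6 349.9 125.3] w 0.325 gf 55.0
[-0.21  0.54 -0.51  1.93  1.08  0.4   0.43]
top 0.65 [607. 342.  84.]
side 0.92 [610. 344.  85.]
p0 [668. -13. 127.] [ 0.61  0.55 -0.74  2.01  0.96  0.29  0.94]
p1 [668. -13.  77.] [ 0.54  0.61 -0.64  2.04  1.29  0.23  0.62]
p2 [525. -40.  77.] [ 0.84  0.51 -0.84  2.34  1.89  0.21  0.08]
```

View pics/l_v.png

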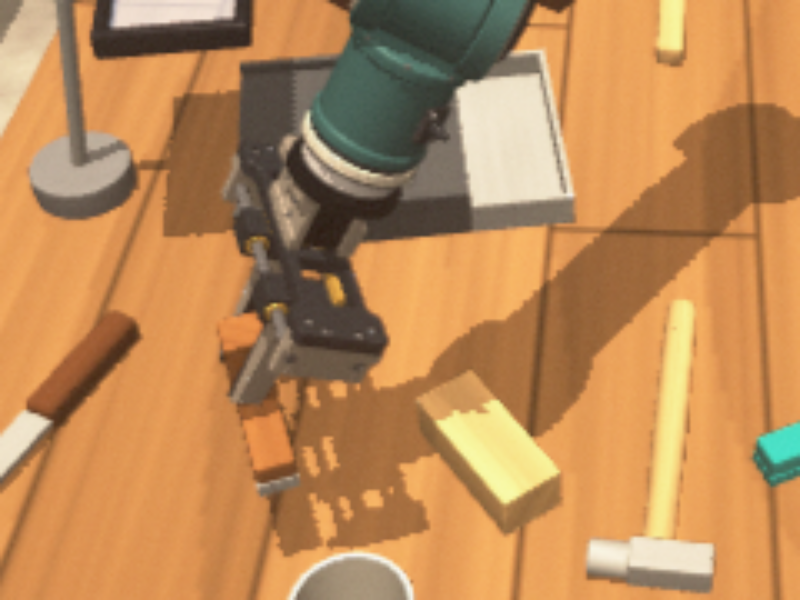

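The scraper is held square between the pads at (245,370) in the crop, upright and clear of the mug. I carry it over the plate and in under the magnifier from the near side.

Run:
```python
from h import *
for a,f in (((5,150,85),200),((5,-3,85),150),((48,-3,85),80),((48,-3,42),80)):
    p=onplate(*a); robot.servo_line(p[0],feed=f,rotation=p[1]); o=st(a); print(p[0].round(1))
robot.hold(.3); o=st("set"); print(o["joints"].round(2),(Ro.from_rotvec(o["tcp_rot"])*Ro.from_rotvec(p[1]).inv()).as_rotvec().round(3))
for c in("top","side"):
    im=viewer.read_camera(c)
    for d in viewer.pinpoint("scraper",c)[:2]: print(c,round(d["confidence"],2),world(d["at"],c).round())
    cv2.imwrite(f"pics/s_{c}.png",cv2.resize(im[50:230,190:430] if c=="top" else im[100:280,100:340],(800,600))[:,:,::-1])
```

```text
(5, 150, 85) t 9.15 F [ 0.2  0.2 -1.4] T [-0.09  0.77  0.03] pos [596.4 130.6 126.8] w 0.321 gf 55.0
[596.3 129.2 126.5]
(5, -3, 85) t 10.32 F [-0.3  0.1 -1.9] T [-0.08  0.71  0.01] pos [625.2 -19.9 126.6] w 0.324 gf 55.0
[625.3 -21.  126.5]
(48, -3, 85) t 11.01 F [-0.2  0.7 -2.9] T [-0.12  0.75  0.04] pos [667.1 -12.6 126.1] w 0.322 gf 55.0
[667.5 -12.8 126.5]
(48, -3, 42) t 11.7 F [-0.4 -0.8 -1.8] T [-0.07  0.75  0.03] pos [667.6 -12.6  83.9] w 0.321 gf 55.0
[667.5 -12.8  83.5]
set t 12.0 F [-0.4 -0.  -2.6] T [-0.05  0.75 -0.01] pos [667.7 -13.1  84. ] w 0.323 gf 55.0
[ 0.45  0.57 -0.53  2.04  1.08  0.17  0.8 ] [ 0.    -0.001 -0.   ]
top 0.75 [188. 283.  -3.]
top 0.71 [610. -22.  -2.]
side 0.61 [662. -14.  45.]
side 0.59 [188. 279.  -1.]
```

View pics/s_side.png

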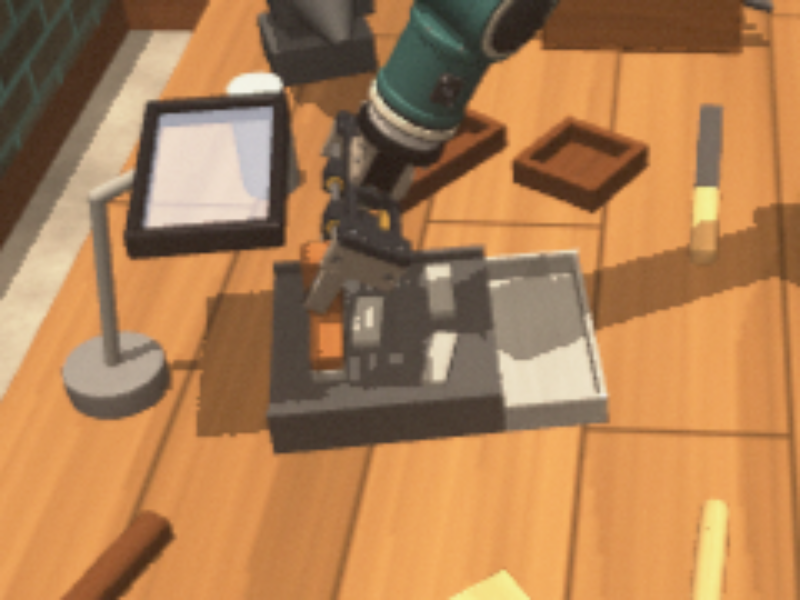

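The scraper sits behind all three offcuts at (325,340), and the gripper is clear of the magnifier. I lower it to contact, press to about 10 N, and draw in short steps with force feedback.

```bash
cat >> h.py <<'E'
def F(n=4):
    v=[]
    for _ in range(n): robot.hold(.02); v.append(robot.observe()["contact_force"])
    return np.mean(v,0)
E
python3 - <<'E'
from h import *
f0=F(8); z=40.; 
while z>27:
    p=onplate(48,-3,z); robot.servo_line(p[0],feed=30,rotation=p[1]); f=F()-f0
    print(round(z,2),f.round(1),end=" ")
    if f[2]>9: break
    z-= 1. if f[2]<2 else .4
o=st("pressed"); print(f0.round(1),o["joints"].round(2))
np.save("press.npy",np.array([z,f0[2]]))
E
```

```text
40.0 [-0.2  0.1  0.1] 39.0 [ 0.  -0.1 -0.1] 38.0 [-0.2 -0.4 -0.1] 37.0 [-0.4 -0.1 -0.1] 36.0 [-0.2  0.1 -0.3] 35.0 [0.3 0.  0.3] 34.0 [-3.1 -0.7  7.9] 33.6 [-5.  -0.8 12.5] pressed t 14.87 F [-4.4 -1.  10. ] T [0.15 0.89 0.11] pos [668.3 -12.7  76.5] w 0.327 gf 55.0
[ 0.1  0.  -2.4] [ 0.45  0.58 -0.53  2.04  1.17  0.16  0.7 ]
```

Run:
```python
from h import *
z,fz0=np.load("press.npy"); x=48.
while x>-94:
    x=max(x-8,-94)
    p=onplate(x,-3,z)
    try: robot.servo_line(p[0],feed=60,rotation=p[1])
    except robot.IKError as e: print("IK",e,x,robot.observe()["joints"].round(3)); break
    o=robot.observe(); fm=o["contact_force"]; f=F(3)
    n=f[2]-fz0; print(int(x),round(z,2),"push",round(n,1),"F",f.round(1),"q6",round(o["joints"][5],2))
    if n>25: print("stop");break
    z-=np.clip(.06*(11-n),-.5,.5)
np.save("press.npy",np.array([z,fz0])); st("end")
for c in("top","side"):
    im=viewer.read_camera(c)
    cv2.imwrite(f"pics/e_{c}.png",cv2.resize(im[50:260,230:440] if c=="top" else im[130:250,160:320],(600,600) if c=="top" else (800,600))[:,:,::-1])
```

```text
40 33.6 push 12.9 F [-4.5 -0.6 10.4] q6 0.16
32 33.71 push 12.5 F [-3.3  0.1 10.1] q6 0.16
24 33.8 push 12.4 F [-2.8 -0.1  9.9] q6 0.16
16 33.88 push 12.0 F [-2.5  0.1  9.6] q6 0.16
8 33.94 push 12.7 F [-2.3  0.5 10.2] q6 0.16
0 34.05 push 11.5 F [-2.5 -0.2  9.1] q6 0.16
-8 34.08 push 11.6 F [-2.  -0.2  9.2] q6 0.16
-16 34.11 push 11.8 F [-2.1 -0.2  9.4] q6 0.16
-24 34.16 push 12.5 F [-1.9  0.1 10.1] q6 0.16
-32 34.25 push 12.6 F [-1.7 -0.2 10.2] q6 0.16
-40 34.35 push 11.8 F [-2.5  0.1  9.3] q6 0.16
-48 34.4 push 12.8 F [-1.8 -0.6 10.4] q6 0.16
-56 34.51 push 12.7 F [-2.9 -0.3 10.2] q6 0.17
-64 34.61 push 13.6 F [-2.9 -0.6 11.1] q6 0.18
-72 34.76 push 13.1 F [-4.2 -0.8 10.7] q6 0.18
-80 34.89 push 13.8 F [-3.9 -1.1 11.4] q6 0.19
-88 35.06 push 13.5 F [-5.  -1.2 11.1] q6 0.19
-94 35.21 push 13.5 F [-5.7 -1.7 11.1] q6 0.19
end t 20.83 F [-4.9 -0.9 11.3] T [ 0.07  0.57 -0.02] pos [526.9 -40.2  76.4] w 0.32 gf 55.0
```

Run:
```python
from h import *
p=onplate(-92,-3,60); robot.servo_line(p[0],feed=60,rotation=p[1])
p=onplate(-60,-3,110); robot.servo_line(p[0],feed=120,rotation=p[1]); o=st("up"); print(o["joints"].round(2))
ims=[]
for c in("top","side"):
    im=viewer.read_camera(c)
    for d in viewer.pinpoint("offcut_a",c)[:4]: print(c,round(d["confidence"],2),world(d["at"],c).round())
    ims.append(cv2.resize(im[90:240,250:400] if c=="top" else im[130:250,170:290],(400,400)))
cv2.imwrite("pics/swept.png",np.hstack(ims)[:,:,::-1])
```

```text
up t 22.43 F [-1.5 -0.4 -2.3] T [-0.16  0.74 -0.01] pos [560.7 -33.5 150.7] w 0.323 gf 55.0
[ 1.    0.46 -1.08  2.22  1.05  0.31  0.89]
top 0.64 [488.  11.   6.]
side 0.63 [ 510. -104.   18.]
side 0.56 [508. -57.  16.]
side 0.44 [490.  16.   9.]
```

View pics/swept.png

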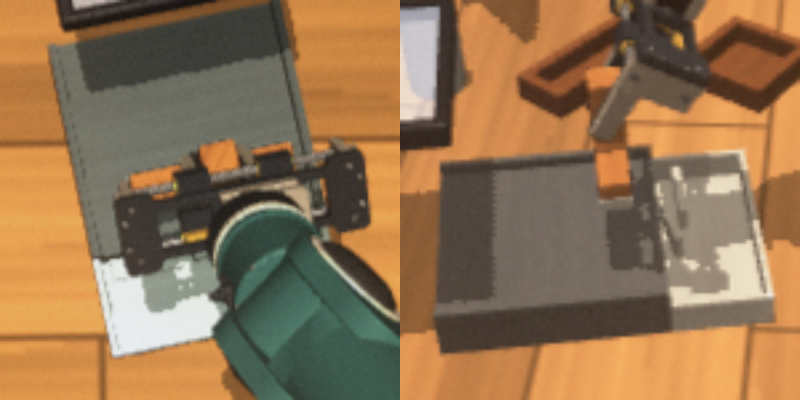

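The plate's face is clear and the offcuts lie in the tray: networks give z of 9 to 18, with two leaning near (665,215) in the right half. On to the long rest.

Run:
```python
from h import *
c,s=np.cos(PL[2]),np.sin(PL[2])
p=onplate(-60,-120,110); robot.servo_line(p[0],feed=180,rotation=p[1])
p=tool(*RE[:2],100,RE[2]); robot.servo_line(p[0],feed=180,rotation=p[1])
p=tool(*RE[:2],40,RE[2]); robot.servo_line(p[0],feed=100,rotation=p[1]); robot.hold(.3); o=st("hover"); print(p[0].round(1),o["joints"].round(2))
ims={}
for cm in("top","side"):
    ims[cm]=viewer.read_camera(cm); cv2.imwrite(f"pics/r_{cm}.png",ims[cm][:,:,::-1])
    for d in viewer.pinpoint("scraper",cm)[:3]: print(cm,round(d["confidence"],2),world(d["at"],cm).round(1))
    for d in viewer.pinpoint("offcut_a",cm)[:4]: print("off",cm,round(d["confidence"],2),world(d["at"],cm).round())
# overlay of expected scraper and rest outline
out=[]
for cm in ims:
    q=pix([RE[0],RE[1],40],cm).astype(int); im=cv2.resize(ims[cm],None,fx=6,fy=6,interpolation=3)[:,:,::-1].copy()
    C,S_=np.cos(RE[2]),np.sin(RE[2])
    def poly(pts,col):
        w=[[x*C-y*S_+RE[0],x*S_+y*C+RE[1],z] for x,y,z in pts]; cv2.polylines(im,[np.array([(pix(a,cm)+.5)*6 for a in w]).round().astype(int)],True,col,1)
    for z in(40,68): poly([(-14,-70,z),(14,-70,z),(14,70,z),(-14,70,z)],(255,0,0))
    poly([(-15,-15,128),(15,-15,128),(15,15,128),(-15,15,128)],(255,0,0))
    poly([(-31,-87,28),(31,-87,28),(31,87,28),(-31,87,28)],(0,255,0)); poly([(-19,-75,28),(19,-75,28),(19,75,28),(-19,75,28)],(0,255,0))
    y0,x0=max(q[1]*6-300,0),q[0]*6-200; out.append(im[y0:y0+600,x0:x0+400])
cv2.imwrite("pics/rest.png",np.hstack(out))
```

```text
hover t 25.72 F [-0.5  0.4 -3.2] T [ 0.45  0.61 -0.02] pos [ 622.8 -340.2   82.1] w 0.319 gf 55.0
[ 622.7 -340.    81.5] [ 0.81  0.62 -0.52  1.95  1.34  0.39  0.18]
top 0.82 [185.8 285.4  -2. ]
off top 0.66 [509. -56.  19.]
off top 0.52 [ 507. -103.   14.]
off top 0.47 [489.  15.   6.]
side 0.89 [ 616.7 -336.9   40.7]
side 0.87 [ 1.897e+02  2.809e+02 -1.000e-01]
off side 0.53 [509. -57.  19.]
off side 0.49 [ 510. -105.   16.]
off side 0.42 [491.  15.  11.]
```

View pics/rest.png

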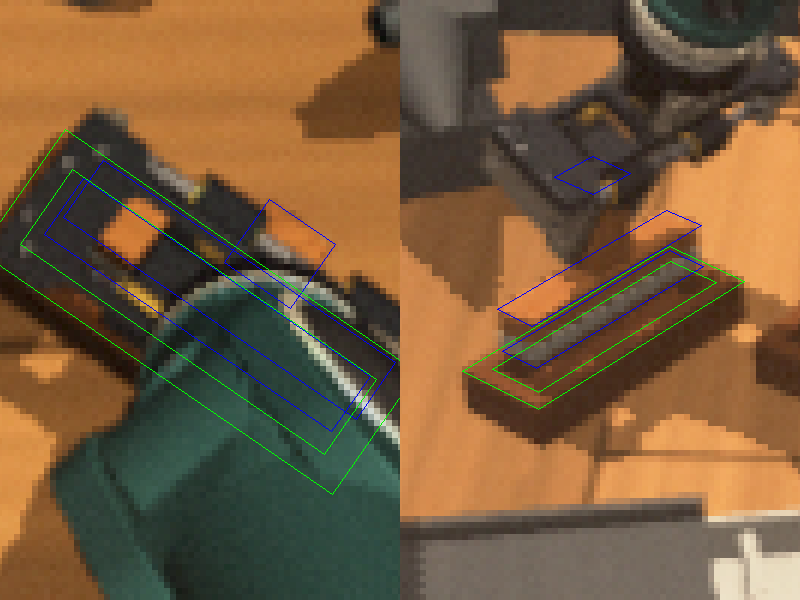

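In the side view the outlines expected from the poses fall on the real scraper, with the shoe at (540,365)–(700,270). The rest outline also matches, with corners at (463,375) and (743,285). Three offcuts are confirmed in the tray. I lower with force watch.

Run:
```python
from h import *
f0=F(6); z=30.
for z in [30,27,24,20,16,12,9,8,7,6,5.5,5,4.5,4]:
    p=tool(*RE[:2],z,RE[2]); robot.servo_line(p[0],feed=40,rotation=p[1]); f=F()-f0; print(z,f.round(1))
    if f[2]>5 or np.abs(f[:2]).max()>6: break
st("down")
```

```text
30 [-0.   0.2  0.1]
27 [ 0.1  0.  -0.1]
24 [-0.1 -0.3 -0.4]
20 [-0.4  0.1 -0.1]
16 [-0.1 -0.1  0. ]
12 [-0.1  0.1  0.1]
9 [-0.1 -0.3 -0.1]
8 [-0.1  0.  -0. ]
7 [-0.2 -0.6 -0.2]
6 [ 0.3 -0.1  0.4]
5.5 [-2.4  0.1  4.5]
5 [-4.3  1.6  9.6]
down t 30.07 F [-3.3  1.   7.3] T [ 0.39  0.69 -0.09] pos [ 623.1 -340.2   47.6] w 0.322 gf 55.0
```

Run:
```python
from h import *
p=tool(*RE[:2],5.8,RE[2]); robot.servo_line(p[0],feed=20,rotation=p[1])
grip(.75); st("open")
p=tool(*RE[:2],120,RE[2]); robot.servo_line(p[0],feed=120,rotation=p[1])
C,S_=np.cos(RE[2]),np.sin(RE[2])
p=tool(RE[0]-170*C,RE[1]-170*S_,170,RE[2])
try: robot.servo_line(p[0],feed=200,rotation=p[1])
except robot.IKError as e: print(e)
robot.hold(.3); st("away")
for cm in("top","side"):
    im=viewer.read_camera(cm); cv2.imwrite(f"pics/f_{cm}.png",cv2.resize(im,(800,600))[:,:,::-1])
    for n in("scraper","offcut_a"):
        for d in viewer.pinpoint(n,cm)[:4]: print(n,cm,round(d["confidence"],2),world(d["at"],cm).round(1))
```

```text
open t 31.03 F [ 0.5 -0.3  0. ] T [0.27 0.39 0.03] pos [ 622.6 -340.    47.3] w 0.748 gf 0.0
away t 33.47 F [0.6 0.1 0.2] T [ 0.23  0.35 -0.01] pos [ 485.7 -239.7  211.2] w 0.751 gf 0.0
scraper top 0.9 [ 613.1 -338.     8.8]
scraper top 0.83 [187.9 284.1  -1.6]
offcut_a top 0.71 [488.4  13.7   7.3]
offcut_a top 0.58 [508.  -57.   18.2]
offcut_a top 0.54 [ 507.4 -102.4   16. ]
scraper side 0.94 [189.8 278.1   1.4]
scraper side 0.92 [ 612.5 -334.2    6.1]
offcut_a side 0.7 [322.3 290.8   0.5]
offcut_a side 0.63 [457.3 318.1  -1.8]
offcut_a side 0.47 [509.9 -58.7  16.2]
offcut_a side 0.46 [ 508.2 -104.2   16. ]
```

View pics/f_side.png

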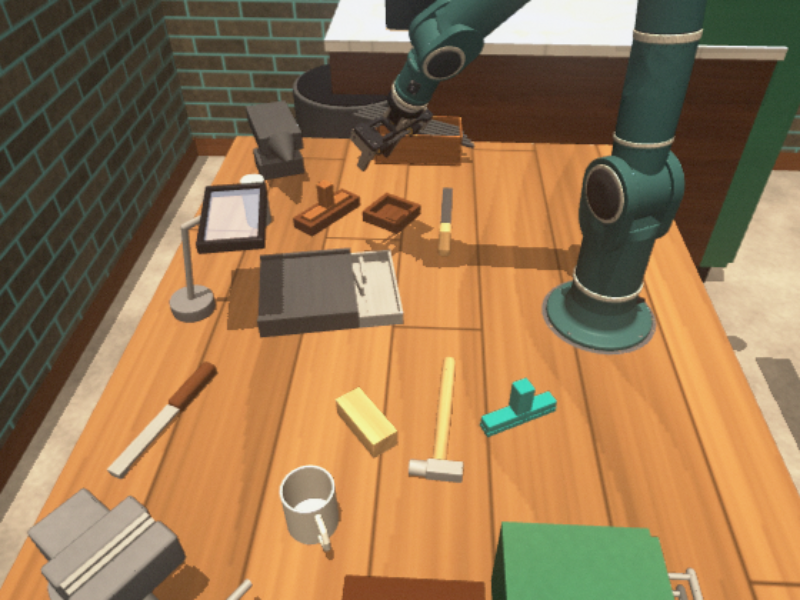

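The scraper stands upright in the long rest at (327,205). The plate is bare, the offcuts are in the tray around (365,280), and everything else is where it was.

```bash
python3 -c "
from h import *
print(robot.job_done())"
```

```text
the job is handed in; nothing more can be done
None
```

The job is handed in: all three offcuts are in the catch tray (two lean against the plate's end), swept with a push of about 12–14 N in one stroke, and the scraper stands upright, seated in the long rest and released, about 34 s on the robot's clock.

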